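# Make up two bench kits from stock, one tray at a time

## Task

Make up the two kits from the stock standing at the back, completing the blue tray before you move anything for the yellow one. In the blue tray stand the eye loupe on the white pad and the inspection stamp on the black pad; in the yellow tray stand the solder spool on the white pad and the dropper bottle on the black pad. Everything shall stand upright in its own well and be let go; leave the swab jar where it is.

Things in the scene. Friction and masses are not known exactly. Their poses are not given: they have to be found in the camera images.
- loupe: Black eye loupe with a white band, a round cone-like body standing on its wide end: 41 mm diameter at the foot, narrower at the top, 30 mm tall. One of the stock; goes in the blue tray. Origin: centre of its foot; z up. 40 g. Can be pinched across its body anywhere 10 mm or more above the foot.
- stamp: Inspection stamp: round wooden-brown grip, 18 mm diameter, from 10 to 55 mm height, on a red square base 26 x 26 x 10 mm. One of the stock; goes in the blue tray. Origin: centre of its underside; z up. 30 g.
- spool: Solder spool standing on end: two green round flanges 52 mm diameter, off-white winding between, 44 mm tall, solid to grip across at any height as a 52 mm cylinder. One of the stock; goes in the yellow tray. Origin: within 3 mm of the centre of its lower face; z up. 280 g.
- flux: Small pale translucent dropper bottle (flux) with a black dropper cap: body 35 mm diameter up to about 60 mm height, narrow black cap up to 99 mm. One of the stock; goes in the yellow tray. Origin: centre of its underside; z up. 55 g. Grip the body.
- pad_blue_white: White foam pad 66 x 66 x 3 mm on the floor of one well of the blue tray. Origin: centre of its underside, 3.5 mm above the bench; z up, x across and y along the tray. Tray fixed, 78 x 152 mm, long side roughly along world y (yaw up to 0.3); two 70 x 70 mm wells 74 mm apart; walls and divider 4 mm thick, tops 13 mm above the bench.
- pad_blue_black: Black foam pad, else like the white one, 66 x 66 x 3 mm, on the floor of the blue tray's other well (which end has which colour varies). Origin: centre of its underside, 3.5 mm above the bench, so the pad's top is at 6.5 mm and the walls' tops at 13 mm; z up, x across and y along the tray.
- pad_yellow_white: White foam pad 66 x 66 x 3 mm on the floor of one well of the yellow tray. Origin: centre of its underside, 3.5 mm above the bench; z up, x across and y along the tray. Tray fixed, 78 x 152 mm, long side roughly along world y (yaw up to 0.3); two 70 x 70 mm wells 74 mm apart; walls and divider 4 mm thick, tops 13 mm above the bench.
- pad_yellow_black: Black foam pad, else like the white one, 66 x 66 x 3 mm, on the floor of the yellow tray's other well (which end has which colour varies). Origin: centre of its underside, 3.5 mm above the bench, so the pad's top is at 6.5 mm and the walls' tops at 13 mm; z up, x across and y along the tray.
- swab_jar: Clear round jar of white cotton swabs, 49 mm diameter, 88 mm tall with the swabs, standing among the stock; not wanted in either kit, to be left where it is. Origin: centre of its underside; z up. (Mind the plug and socket that stand out of the panel behind the stock, to about x = 0.59 near y = 0.08, 0.1 to 0.17 m high.)
Not all that is in view belongs to the job. What is shaped like the loupe but orange or pink is not meant.

How it is judged:
On the way, in this order (a step that is already met when the one before it is completed fails the run):
1. the blue kit is complete (loupe on the white pad, stamp on the black pad, upright in the wells) while the spool and the dropper bottle are still within 30 mm of where they started (horizontal distance between loupe and pad_blue_white below 0.035 m and z of loupe in the frame of pad_blue_white between 0 and 0.0065 m and angle between each of loupe, stamp's own z axis and vertical below 0.1 rad and horizontal distance between stamp and pad_blue_black below 0.035 m and z of stamp in the frame of pad_blue_black between 0 and 0.0065 m and distance of each of spool, flux from where it was at the start of the episode below 0.03 m), for 0.2 s.
2. the yellow kit is complete too: spool on the white pad, dropper bottle on the black pad, upright in the wells (horizontal distance between spool and pad_yellow_white below 0.035 m and z of spool in the frame of pad_yellow_white between 0 and 0.0065 m and angle between each of spool, flux's own z axis and vertical below 0.1 rad and horizontal distance between flux and pad_yellow_black below 0.035 m and z of flux in the frame of pad_yellow_black between 0 and 0.0065 m), for 0.2 s.
At the end, for the whole second after the job is handed in: Loupe on blue tray's white pad, stamp on its black; spool on yellow tray's white pad, bottle on its black: origins within 35 mm (level) of pad centres, 0 to 6.5 mm above pad undersides, upright within 0.1 rad, at rest. Jar within 30 mm of its start (all of step 2 and horizontal distance between loupe and pad_blue_white below 0.035 m and z of loupe in the frame of pad_blue_white between 0 and 0.0065 m and angle between each of loupe, stamp's own z axis and vertical below 0.1 rad and horizontal distance between stamp and pad_blue_black below 0.035 m and z of stamp in the frame of pad_blue_black between 0 and 0.0065 m and linear speed of each of loupe, stamp, spool, flux below 0.02 m/s and angular speed of each of loupe, stamp, spool, flux below 0.5 rad/s and distance of swab_jar from where it was at the start of the episode below 0.03 m); the robot touches nothing.
It fails at once if the swab jar is knocked or moved more than 30 mm (distance of swab_jar from where it was at the start of the episode above 0.03 m).
It also fails if it takes over 104 s, if anything falls off the work surface, if the arm or the gripper's body presses on something with over 40 N, if the wrist force passes 120 N, or if a joint passes its speed limit or range.

## Robot

A 6-joint arm with a two-finger parallel gripper is mounted at the origin on the work surface; the furniture and walls round the work are solid. World frame = base frame: x ahead of the robot, y to its left, z up, the work surface at z = 0. Lengths are in m, angles in rad, forces in N, time in s.
With the tool pointing down it reaches from about 0.3 to 0.775 m from the base axis. Payload 14.6 kg.
Tool frame: the origin (TCP) lies at the very end of the fingers, on their centre line; the grasp point (between the pads) lies 19 mm behind it; z points along the fingers, y is the line along which they close (so a half turn about z gives the same grasp; the last joint's range is limited). The gripper opens to 94 mm and grips with 3 to 60 N. Pads are 16 mm wide; open, the fingers measure 119 mm over their backs; the gripper's body (75 mm by 177 mm) begins 78 mm behind the grasp point.
Start: joints at [1.222, 0.3, 1.521, -0, 1.321, -0.067], TCP at [0.153, 0.528, 0.205] pointing down, gripper open.
Joint ranges: [-3.03, 3.03], [-0.79, 2.21], [0.23, 2.52], [-1.04, 4.18], [0, 3.07], [-2.55, 2.55]. Speed limits (rad/s): [2.22, 2.22, 2.57, 3.14, 3.14, 3.14].

## Interface

Orientations are given as [roll, pitch, yaw] about the fixed x, y, z axes, in that order (R = Rz(yaw) Ry(pitch) Rx(roll)).
In Python, from station import ctrl, camera, camera_info, finder gives the robot as it stands.
- The arm moves only by the tool carry_out, never from a script. Its argument "motion" is a list of rows, each a list of 2 entries, a list of its own where there are three numbers: the shift along the tool's x, y, z as a fraction of full scale, then the turn about the tool's z as a fraction of full scale. A call has 1 to 12 rows; each row is the pose to reach, as a shift and turn from the pose commanded when the call began, along the tool's axes at that moment, turning the shorter way round; what a row does not reach only later rows make up. Full scale, the value 1, is 200 mm for a shift and 360 degrees for a turn. A row lasts 1/10 s, in which the tool goes at most 50 mm and 8.59 degrees, less where a joint would pass 70% of its speed; a pose out of reach is approached as far as the arm can. A call with a number of a shift or a turn outside -1 to 1 is refused whole. A call with a gripper value outside its range is refused whole. "hand" is the closure, from -1 (fully open) to 1 (shut), set as the call begins (left out, the last holds). The fingers move at their own pace and stop on an object; "force" is the grip in N (left out, the last holds). Time passes only in rows, so rows that repeat a pose let the fingers close. It gives the time, the measured TCP pose, the force, the opening and the grip force at its end, in the units of the state.
- ctrl.get_obs(): the state, without advancing time (a new reading comes with each control period).
- camera(name): name is "scene" or "side" or "wrist"; returns (picture, depth): 384x512x3 uint8, blue, green, red; 384x512 float32, m along the optical axis (not along the pixel's ray), 0 where there is no reading.
- camera_info(name): a dict with "camera_matrix" (3x3 intrinsics, pixels), "dist_coeffs" ([k1, k2, p1, p2, k3] as OpenCV has them; the pictures are not rectified), "origin" and "attitude" of the camera in the world. Camera axes: x right, y down, z forward; pixel columns grow to the right and rows downward; lengths in m; the calibration is good to about 2 mm. A picture is of the moment at which its call begins: read the wrist's pose just before it. camera_info takes no time and is no camera call; for the wrist camera it gives the pose at the moment of the call.
- ctrl.hand_in(): hands the job in; it is judged then, once.
Trained networks look in the newest picture that a camera, given by its name, has taken for a name from the list of things; names that differ only in an ending like _2 or _b are one class to them, and where a whole thing is asked for, a point or a joint stands for the part that bears it (a point fixed in the world has none). Each returns a list of dicts, best first, with "conf" (0 to 1); they miss things now and then, are a little off and sometimes report something else, mostly with a low value. They report only what shows in the picture. A call takes as long as a camera call. They do not tell look-alikes from the thing itself.
- finder.boxes_of(camera, query): "location" ([column, row] in pixels, amid what is visible of it).
- finder.cut_out(camera, query): "mask" (384x512 bool, what is visible of it) and "location" ([column, row] in pixels, amid what is visible of it).
- finder.pinpoint(camera, query): "location" ([column, row] in pixels: a listed point, or the origin of a listed thing).
The state is a dict: "time_s": time; "qpos": joint angles; "joint_vel": joint speeds; "tau": joint torques, N m; "ee_pos": TCP position; "eef_rot": TCP orientation; "force": force on the tool from outside, world axes, zero at the start; "moment": the same for the moment, N m; "grip_width": finger opening in m; "grip_force": force on a finger pad.
Only numpy, scipy, OpenCV 4.12 (cv2) and the standard library are available. Lean on these libraries where they do the work, as an engineer would, in place of code of your own. Each camera call takes 0.05 s, during which the arm holds its last target. There are 200 camera calls.

## Working session

There is one attempt and no reset: what is moved stays moved. The work goes in short steps, Python scripts to look and compute and a tool call to move; the robot and the scene stay as the last step left them, time stands still between calls to the robot, and variables do not carry over. Pictures are saved under pics/ and viewed, at most 14 in all, crops included, and the job is handed in when it is done.

Besides the shell and the picture viewer there is one more tool, called after ">>>" as name([rows], argument=value, ...), one row to a line, values as JSON. carry_out: Moves the arm, as the interface text tells. Its arguments: {"type":"object","properties":{"motion":{"type":"array","items":{"type":"array"}},"hand":{"type":"number"},"force":{"type":"number"}},"required":["motion"]}

```bash
mkdir -p pics; ls
cat > h.py <<'E'
import numpy as np, cv2
from station import ctrl, camera, camera_info, finder
from scipy.spatial.transform import Rotation as R
def cam(n):
    i=camera_info(n); K=np.array(i["camera_matrix"],float); d=np.array(i["dist_coeffs"],float)
    o=np.array(i["origin"],float); a=np.array(i["attitude"],float)
    Rm=a if a.shape==(3,3) else R.from_euler('xyz',a).as_matrix()
    return K,d,o,Rm
def rays(n,px,c=None):
    K,d,o,Rm=c or cam(n)
    u=cv2.undistortPoints(np.array(px,float).reshape(-1,1,2),K,d).reshape(-1,2)
    return o,np.c_[u,np.ones(len(u))]@Rm.T
def onz(n,px,z,c=None):
    o,r=rays(n,px,c); return o+r*((z-o[2])/r[:,2])[:,None]
def cloud(n,depth,mask,c=None):
    v,u=np.nonzero(mask&(depth>0)); o,r=rays(n,np.c_[u,v],c); return o+r*depth[v,u][:,None]
E
python3 - <<'E'
from h import *
np.set_printoptions(precision=4,suppress=True)
o=ctrl.get_obs();print(o)
for n in("scene","side","wrist"):
    print(n,camera_info(n))
ims=[]
for n in("scene","side"):
    p,d=camera(n); cv2.imwrite(f"pics/{n}0.png",cv2.resize(p,(800,600)))
    np.save(n+"d.npy",d)
    for q in("loupe","stamp","spool","flux","pad_blue_white","pad_blue_black","pad_yellow_white","pad_yellow_black","swab_jar"):
        r=finder.cut_out(n,q)
        for k in r[:3]:
            P=cloud(n,d,k["mask"])
            if len(P): print(n,q,round(k["conf"],2),np.round(k["location"],0),"med",np.median(P,0),"lo",np.percentile(P,3,0),"hi",np.percentile(P,97,0))
E
```

```text
pics
{'time_s': 0.0, 'qpos': array([ 1.2223,  0.3005,  1.5216,  0.    ,  1.3207, -0.0666]), 'joint_vel': array([-0.0007,  0.0006,  0.0011,  0.001 , -0.0005, -0.0022]), 'tau': array([ -0.0007, -53.1822, -35.2705,   0.0708,   0.0247,  -0.0001]), 'ee_pos': array([0.1529, 0.5281, 0.2049]), 'eef_rot': array([-3.1405, -0.0001,  2.8597]), 'force': array([ 0.5364,  0.0722, -0.254 ]), 'moment': array([ 0.0125,  0.0529, -0.0315]), 'grip_force': 0.0, 'grip_width': 0.09388701812689484}
scene {'camera_matrix': array([[492.5592,   0.    , 259.6312],
       [  0.    , 492.5592, 189.1981],
       [  0.    ,   0.    ,   1.    ]]), 'dist_coeffs': array([-0.1549,  0.    ,  0.    ,  0.    ,  0.    ]), 'origin': array([-0.059 , -0.8121,  0.9515]), 'attitude': array([-2.2951,  0.0128, -0.5038])}
side {'camera_matrix': array([[429.9567,   0.    , 245.0412],
       [  0.    , 429.9567, 197.9475],
       [  0.    ,   0.    ,   1.    ]]), 'dist_coeffs': array([-0.06,  0.  ,  0.  ,  0.  ,  0.  ]), 'origin': array([-0.2501, -0.1071,  0.877 ]), 'attitude': array([-2.4362,  0.0134, -1.275 ])}
wrist {'camera_matri
[... 2492 characters left out ...]
te 0.96 [221. 194.] med [0.4486 0.1839 0.0062] lo [0.4194 0.155  0.0032] hi [0.4776 0.2134 0.0094]
side pad_blue_white 0.68 [302. 194.] med [ 0.4805 -0.0131  0.0414] lo [ 0.4679 -0.0325  0.001 ] hi [0.5096 0.0085 0.0461]
side pad_blue_black 0.76 [245. 204.] med [0.4346 0.1124 0.0061] lo [0.4052 0.0819 0.0031] hi [0.4668 0.1438 0.0097]
side pad_yellow_white 0.71 [364. 230.] med [ 0.4444 -0.198   0.0062] lo [ 0.4134 -0.2311  0.003 ] hi [ 0.4765 -0.1645  0.011 ]
side pad_yellow_black 0.61 [335. 224.] med [ 0.4353 -0.1251  0.0064] lo [ 0.4079 -0.1553  0.0032] hi [ 0.4646 -0.0947  0.0095]
side swab_jar 0.98 [230. 161.] med [0.5345 0.1913 0.0431] lo [0.5206 0.1692 0.0022] hi [0.6181 0.2176 0.0827]
```

View pics/scene0.png

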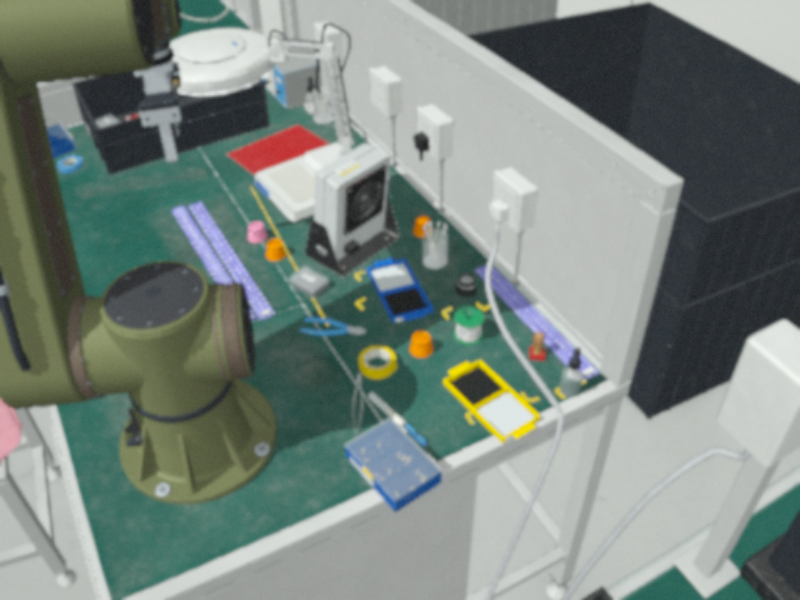

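View pics/side0.png

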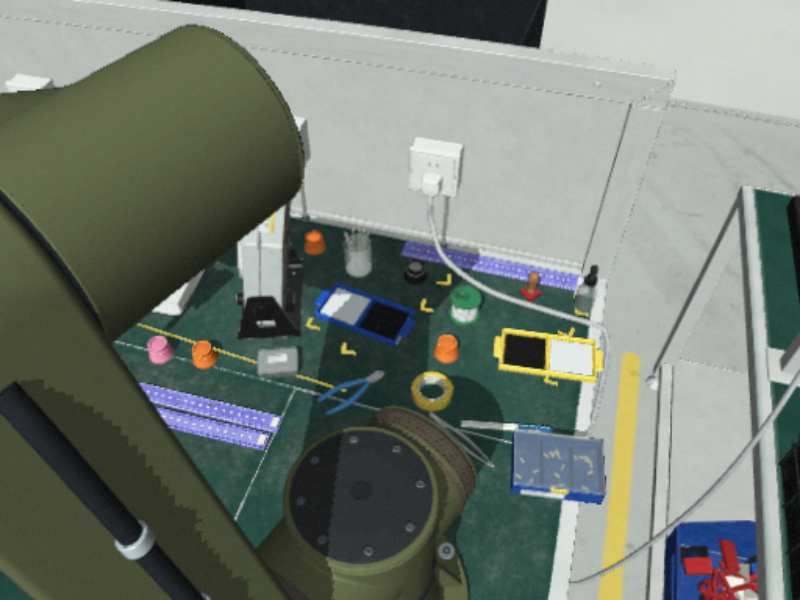

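The black loupe is at scene (465,285) and the stock runs spool, stamp, bottle, jar. The fan unit is next to the blue tray, and a cable crosses near the stamp. Next I'll fit the positions and map the obstacles.

```bash
cat > fit.py <<'E'
from h import *
from scipy.optimize import least_squares
def circ(P,r,lo,hi):
    Q=P[(P[:,2]>lo)&(P[:,2]<hi)][:,:2]
    f=lambda c:np.hypot(*(Q-c).T)-r
    s=least_squares(f,np.median(Q,0)+[.008,.005],loss='soft_l1',f_scale=.002); return s.x,len(Q),np.sqrt(np.mean(s.fun**2))
E
python3 - <<'E'
from fit import *
np.set_printoptions(precision=4,suppress=True)
M=[]
for n in("scene","side"):
    c=cam(n); p,d=camera(n)
    A=cloud(n,d,np.ones(d.shape,bool),c); M.append(A)
    for q,r,lo,hi in(("loupe",.0195,.003,.012),("stamp",.009,.018,.05),("spool",.026,.003,.043),("flux",.0175,.01,.055),("swab_jar",.0245,.005,.06)):
        for k in finder.cut_out(n,q)[:4]:
            P=cloud(n,d,k["mask"],c); m=np.median(P,0)
            if q=="loupe" and np.hypot(*(m[:2]-[.55,.085]))>.04: continue
            P=P[np.hypot(*(P[:,:2]-m[:2]).T)<.05]
            try: print(n,q,k["conf"],circ(P,r,lo,hi),"top",np.median(P[P[:,2]>np.percentile(P[:,2],85)],0))
            except Exception as e: print(n,q,e)
    for q in("pad_blue_white","pad_blue_black","pad_yellow_white","pad_yellow_black"):
        k=finder.cut_out(n,q)
        if k:
            cn=cv2.minAreaRect(onz(n,np.argwhere(k[0]["mask"])[:,::-1],.0065,c)[:,:2].astype(np.float32)*1000); print(n,q,cn)
A=np.vstack(M)
xs=np.arange(.3,.68,.03); ys=np.arange(-.3,.4,.03)
print("cols x",xs)
for y in ys[::-1]:
    print("%.2f"%y," ".join("%4d"%(1000*np.percentile(Z,98)) if len(Z:=A[(abs(A[:,0]-x-.015)<.015)&(abs(A[:,1]-y-.015)<.015),2])>5 else "   ." for x in xs))
for y in(-.2,-.1,0,.08,.15):
    B=A[(abs(A[:,1]-y)<.03)&(A[:,2]>.1)&(A[:,2]<.2)&(A[:,0]>.5)]; print(y,len(B),np.percentile(B[:,0],[1,5,50,95]) if len(B) else "")
    B=A[(abs(A[:,1]-y)<.02)&(A[:,2]>.055)&(A[:,2]<.3)&(A[:,0]>.45)&(A[:,0]<.595)]; print("  near",len(B),B[::max(1,len(B)//6)][:6].tolist())
E
```

```text
scene loupe 0.71 (array([0.5534, 0.0924]), 26, np.float64(0.0019417708858249546)) top [0.5509 0.0864 0.0304]
scene stamp 0.52 (array([0.5508, 0.0882]), 98, np.float64(0.005187387755822513)) top [0.551  0.0869 0.0307]
scene spool 0.7 (array([ 0.4948, -0.0061]), 204, np.float64(0.0063532733488668985)) top [ 0.4972 -0.0117  0.0466]
scene spool 0.69 (array([ 0.5861, -0.1037]), 75, np.float64(0.004360633485146886)) top [ 0.566  -0.1161  0.0516]
scene flux 0.55 (array([ 0.5696, -0.2017]), 206, np.float64(0.0029172491928624866)) top [ 0.5653 -0.206   0.0893]
scene swab_jar 0.73 (array([0.5463, 0.195 ]), 316, np.float64(0.004021408951411255)) top [0.5431 0.1993 0.0765]
scene pad_blue_white ((448.9604187011719, 190.47366333007812), (60.42134475708008, 64.73006439208984), 80.78105163574219)
scene pad_blue_black ((436.8799743652344, 116.89555358886719), (62.003501892089844, 64.97697448730469), 80.51817321777344)
scene pad_yellow_white ((449.6849670410156, -194.63626098632812), (65.47367095947266, 65.33537292480469), 6.713378429412842)
scene pad_yellow_black ((438.7212829589844, -121.67317199707
[... 3706 characters left out ...]
07642189925893328], [0.5945303894508829, 0.0831806844442234, 0.1793791738870072], [0.5937548420904126, 0.06962872699488719, 0.17333982178853502], [0.5945275168280658, 0.09290892327584625, 0.15421237947609368], [0.5884433156159701, 0.06952809111539644, 0.0811904064264537]]
0.15 534 [0.6168 0.6215 0.6581 0.6614]
  near 7 [[0.5335616394212377, 0.1692616686319881, 0.08943283119919088], [0.5474250607717192, 0.1689934422240884, 0.06603434851238044], [0.541120143949735, 0.16985736778691207, 0.06415116764913187], [0.5416999633288565, 0.16518269940685582, 0.0670608931144514], [0.5430378197722744, 0.16885619462187246, 0.06292452057067188], [0.5427911319236748, 0.1688802067670664, 0.05937728873841652]]
```

>>> carry_out([
  [[0, 0, -0.25], 0],
  [[0, 0, -0.5], 0],
  [[0, 0, -0.6], 0],
  [[-0.2, -0.2, -0.6], -0.02],
  [[-0.4, -0.4, -0.6], -0.045],
  [[-0.6, -0.6, -0.6], -0.045],
  [[-0.8, -0.75, -0.6], -0.045],
  [[-0.9, -0.84, -0.6], -0.045],
  [[-0.9, -0.84, -0.6], -0.045],
], hand=-1)

```text
time_s: 2.9
ee_pos: [0.2814, 0.3134, 0.3259]
eef_rot: [3.141, 0.001, 3.137]
force: [-0.6, 0.1, -0.4]
grip_width: 0.0942
grip_force: 0.0
```

Run:
```python
from fit import *
print(ctrl.get_obs()["ee_pos"],ctrl.get_obs()["eef_rot"],ctrl.get_obs()["time_s"])
A=[]
for n in("scene","side"):
    A.append(cloud(n,np.load(n+"d.npy"),np.ones((384,512),bool)))
A=np.vstack(A)
for x in np.arange(.32,.54,.02):
    B=A[(abs(A[:,0]-x)<.01)&(A[:,1]>.2)&(A[:,1]<.4)&(A[:,2]>.1)&(A[:,2]<.25)]
    print(round(x,2),len(B),np.percentile(B[:,1],[1,5,20]) if len(B) else"")
```

```text
[0.28138951 0.31340343 0.32592676] [3.14135437e+00 1.28646300e-03 3.13712005e+00] 2.9
0.32 1 [0.28178683 0.28178683 0.28178683]
0.34 106 [0.26626729 0.27004182 0.27693831]
0.36 1268 [0.25118271 0.25673279 0.26621369]
0.38 567 [0.24501413 0.24747317 0.25230471]
0.4 425 [0.24551271 0.24875565 0.25355603]
0.42 318 [0.25443448 0.25681657 0.26187174]
0.44 288 [0.25924452 0.2629394  0.26827005]
0.46 251 [0.26799148 0.27005304 0.27494398]
0.48 232 [0.27590614 0.27767088 0.28332624]
0.5 76 [0.28737412 0.29018667 0.29229652]
0.52 0 
0.54 0
```

>>> carry_out([
  [[-0.2, -0.25, 0], 0],
  [[-0.4, -0.5, 0], 0],
  [[-0.6, -0.75, 0], 0],
  [[-0.7, -1, 0], 0],
  [[-0.7, -1, 0], 0],
  [[-0.7, -1, 0], 0],
])

```text
time_s: 3.5
ee_pos: [0.4209, 0.1138, 0.3251]
eef_rot: [-3.141, -0.0, 3.138]
force: [-0.7, -0.4, -0.4]
grip_width: 0.094
grip_force: 0.0
```

>>> carry_out([
  [[0, -0.2, 0.1], 0],
  [[0, -0.4, 0.2], 0],
  [[0, -0.5, 0.2], 0],
  [[0, -0.5, 0.2], 0],
  [[0, -0.5, 0.2], 0],
  [[0, -0.5, 0.2], 0],
])

```text
time_s: 4.1
ee_pos: [0.4195, 0.0182, 0.2858]
eef_rot: [3.141, 0.001, -3.139]
force: [-0.7, 0.1, 0.6]
grip_width: 0.094
grip_force: 0.0
```

```bash
cat > look.py <<'E'
from fit import *
import sys
np.set_printoptions(precision=4,suppress=True)
def look(name,n="wrist",show=True):
    c=cam(n); p,d=camera(n)
    if show: cv2.imwrite(f"pics/{name}.png",cv2.resize(p,(800,600)))
    A=cloud(n,d,np.ones(d.shape,bool),c)
    for q in("loupe","stamp","spool","flux","swab_jar"):
        for k in finder.cut_out(n,q)[:3]:
            P=cloud(n,d,k["mask"],c)
            if len(P)<10: continue
            t=P[P[:,2]>np.percentile(P[:,2],97)-.004]
            (x,y),r=cv2.minEnclosingCircle(t[:,:2].astype(np.float32)*1000)
            print(q,round(k["conf"],2),np.round(k["location"]),"top mean",t.mean(0),"circ",np.round([x,y,r],1))
    for q in("pad_blue_white","pad_blue_black","pad_yellow_white","pad_yellow_black"):
        k=finder.cut_out(n,q)
        if k: print(q,round(k[0]["conf"],2),np.round(cv2.minAreaRect(onz(n,np.argwhere(k[0]["mask"])[:,::-1],.0065,c)[:,:2].astype(np.float32)*1000)[0],1))
    return A,p,d
E
python3 - <<'E'
from look import *
o=ctrl.get_obs();print(o["ee_pos"],o["eef_rot"],o["time_s"],o["qpos"])
A,p,d=look("w1")
for x in np.arange(.34,.52,.02):
    B=A[(abs(A[:,0]-x)<.01)&(A[:,1]>.2)&(A[:,1]<.4)&(A[:,2]>.1)&(A[:,2]<.25)]
    print(round(x,2),len(B),np.percentile(B[:,1],[1,5,20]) if len(B) else"")
E
```

```text
[0.4195 0.0182 0.2858] [ 3.1414  0.0006 -3.1393] 4.1 [-0.044  -0.0529  1.7305  0.0002  1.4634 -1.6171]
loupe 0.96 [493.  69.] top mean [0.2776 0.371  0.0281] circ [277.9 370.7  16.1]
loupe 0.8 [303. 246.] top mean [0.5494 0.0921 0.0283] circ [549.1  91.9  15.4]
loupe 0.76 [415. 252.] top mean [0.5635 0.2792 0.036 ] circ [484.1 178.2 148. ]
stamp 0.48 [176. 259.] top mean [ 0.564  -0.1076  0.0523] circ [ 563.5 -108.9    7.2]
spool 0.93 [236. 213.] top mean [ 0.4886 -0.0098  0.044 ] circ [488.8  -9.2  26.6]
flux 0.79 [110. 257.] top mean [ 0.5607 -0.2017  0.0933] circ [ 561.2 -201.9    5.3]
swab_jar 0.71 [115. 175.] top mean [ 0.4416 -0.196   0.0067] circ [ 441.1 -196.4   45.4]
swab_jar 0.6 [380. 243.] top mean [0.5145 0.1917 0.1135] circ [475.2 146.7  96.5]
pad_blue_white 0.64 [443.3 187.3]
pad_blue_black 0.89 [431.8 114. ]
pad_yellow_white 0.93 [ 442.  -196.3]
pad_yellow_black 0.69 [ 434.  -123.1]
0.34 219 [0.2667 0.2692 0.2768]
0.36 940 [0.2497 0.2519 0.2572]
0.38 1180 [0.2471 0.2482 0.2502]
0.4 1053 [0.2474 0.2492 0.2522]
0.42 963 [0.2552 0.2565 0.2594]
0.44 846 [0.2623 0.2639 0.2668]
0.46 740 [0.2695 0.271  0.2739]
0.48 372 [0.2783 0.2801 0.2833]
0.5 68 [0.2986 0.2995 0.301 ]
```

View pics/w1.png

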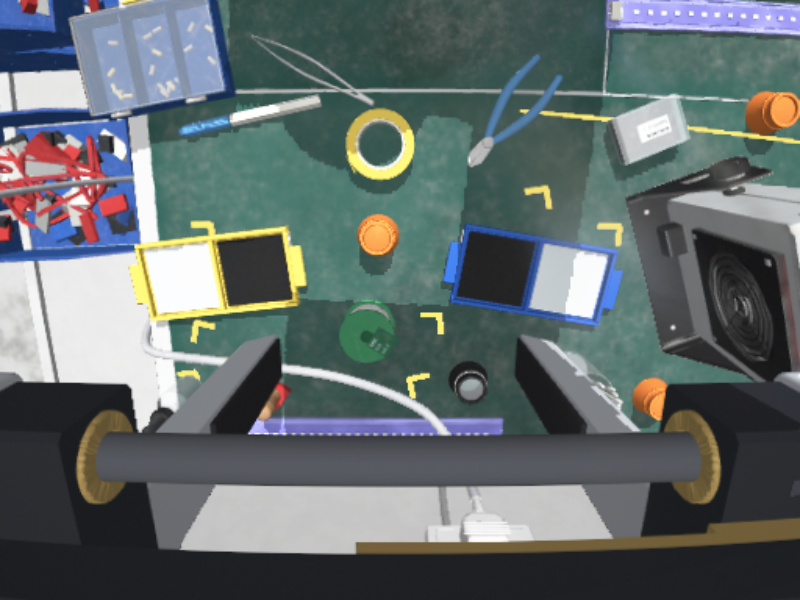

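Wrist view: the black loupe is at (468,380), the fan's lower-left corner is around (640,200), and the blue white pad is at (570,280). The measurements agree, so I'm going for the loupe.

>>> carry_out([
  [[-0.1, 0.1, 0.2], 0],
  [[-0.25, 0.2, 0.4], 0],
  [[-0.4, 0.3, 0.6], 0],
  [[-0.5, 0.36, 0.8], 0],
  [[-0.6, 0.38, 0.9], 0],
  [[-0.6, 0.38, 0.95], 0],
  [[-0.6, 0.38, 0.95], 0],
  [[-0.6, 0.38, 0.95], 0],
  [[-0.6, 0.38, 0.95], 0],
], hand=-0.25)

```text
time_s: 5.5
ee_pos: [0.5395, 0.0929, 0.0971]
eef_rot: [3.141, 0.002, -3.141]
force: [-0.4, -0.9, -0.0]
grip_width: 0.0588
grip_force: 0.0
```

Run:
```python
from look import *
o=ctrl.get_obs();print(o["ee_pos"],o["eef_rot"],o["time_s"],o["qpos"])
for n in("wrist","side","scene"):
  c=cam(n);p,d=camera(n)
  if n=="wrist": cv2.imwrite("pics/w2.png",cv2.resize(p,(800,600)))
  for k in finder.cut_out(n,"loupe")[:4]:
    P=cloud(n,d,k["mask"],c);P=P[(np.hypot(*(P[:,:2]-[.55,.091]).T)<.04)]
    if len(P)>20:
        t=P[P[:,2]>.024];print(n,len(t),cv2.minEnclosingCircle(t[:,:2].astype(np.float32)*1000), cv2.minEnclosingCircle(P[P[:,2]>.004][:,:2].astype(np.float32)*1000))
```

```text
[0.5395 0.0929 0.0971] [ 3.1414  0.0024 -3.1409] 5.5 [ 0.1037  0.4063  1.6449 -0.      1.088  -1.4678]
wrist 995 ((549.5016479492188, 92.04286193847656), 15.338494300842285) ((549.1685180664062, 91.9631576538086), 19.838336944580078)
side 81 ((550.1818237304688, 90.03927612304688), 16.194137573242188) ((546.979736328125, 91.07587432861328), 20.53230094909668)
scene 80 ((551.7797241210938, 92.25276947021484), 19.331409454345703) ((557.11669921875, 94.99469757080078), 27.94181251525879)
```

View pics/w2.png

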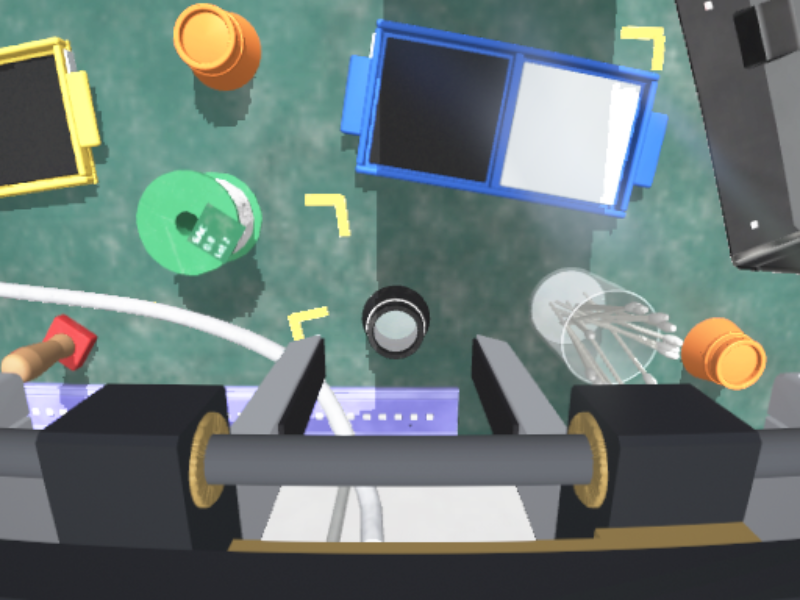

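The loupe sits centred between the fingers. I'll descend and close.

>>> carry_out([
  [[-0.015, -0.004, 0.15], 0],
  [[-0.03, -0.004, 0.3], 0],
  [[-0.03, -0.004, 0.4], 0],
  [[-0.03, -0.004, 0.445], 0],
  [[-0.03, -0.004, 0.445], 0],
  [[-0.03, -0.004, 0.445], 0],
])

```text
time_s: 6.4
ee_pos: [0.5458, 0.0924, 0.0074]
eef_rot: [3.141, 0.001, -3.141]
force: [-0.3, 0.1, -0.1]
grip_width: 0.0588
grip_force: 0.0
```

>>> carry_out([
  [[0, 0, 0], 0],
  [[0, 0, 0], 0],
  [[0, 0, 0], 0],
  [[0, 0, 0], 0],
  [[0, 0, 0], 0],
  [[0, 0, 0], 0],
], hand=1, force=15)

```text
time_s: 7.0
ee_pos: [0.5457, 0.0923, 0.0069]
eef_rot: [3.142, 0.001, -3.141]
force: [-0.1, 0.2, 6.0]
grip_width: 0.0369
grip_force: 15.3
```

>>> carry_out([
  [[0, 0, -0.15], 0],
  [[0, 0, -0.3], 0],
  [[0.05, 0, -0.5], 0],
  [[0.15, 0.05, -0.7], -0.02],
  [[0.3, 0.15, -0.76], -0.04],
  [[0.4, 0.25, -0.76], -0.06],
  [[0.46, 0.35, -0.76], -0.08],
  [[0.46, 0.414, -0.76], -0.1],
  [[0.46, 0.414, -0.76], -0.12],
  [[0.46, 0.414, -0.76], -0.14],
  [[0.46, 0.414, -0.76], -0.16],
  [[0.46, 0.414, -0.76], -0.18],
])

```text
time_s: 8.2
ee_pos: [0.4531, 0.1751, 0.1583]
eef_rot: [3.141, -0.0, -2.004]
force: [0.0, -0.3, -0.3]
grip_width: 0.0372
grip_force: 14.7
```

>>> carry_out([
  [[0, 0, 0], -0.02],
  [[0, 0, 0], -0.02],
  [[0, 0, 0], -0.02],
  [[0, 0, 0], -0.02],
])

```text
time_s: 8.6
ee_pos: [0.4532, 0.175, 0.1584]
eef_rot: [3.142, -0.0, -1.887]
force: [0.1, -0.1, -0.7]
grip_width: 0.0371
grip_force: 14.7
```

Run:
```python
from look import *
o=ctrl.get_obs();print(o["ee_pos"],o["eef_rot"],o["time_s"],o["qpos"],o["grip_width"])
p,d=camera("wrist");q,_=camera("side"); cv2.imwrite("pics/p3.png",np.hstack([cv2.resize(p,(400,300)),cv2.resize(q[100:280,180:420],(400,300))]))
c=cam("wrist")
for n in("pad_blue_white","pad_blue_black"):
    for k in finder.cut_out("wrist",n)[:1]: print(n,cv2.minAreaRect(onz("wrist",np.argwhere(k["mask"])[:,::-1],.0065,c)[:,:2].astype(np.float32)*1000))
```

```text
[0.4532 0.175  0.1584] [ 3.1415 -0.     -1.8869] 8.6 [ 0.2931  0.204   1.7558  0.      1.1819 -2.5323] 0.03707840447620266
pad_blue_white ((443.8471374511719, 187.13714599609375), (66.65962219238281, 66.28265380859375), 81.02139282226562)
pad_blue_black ((432.3760681152344, 114.86195373535156), (66.1919937133789, 66.15159606933594), 80.88233184814453)
```

View pics/p3.png

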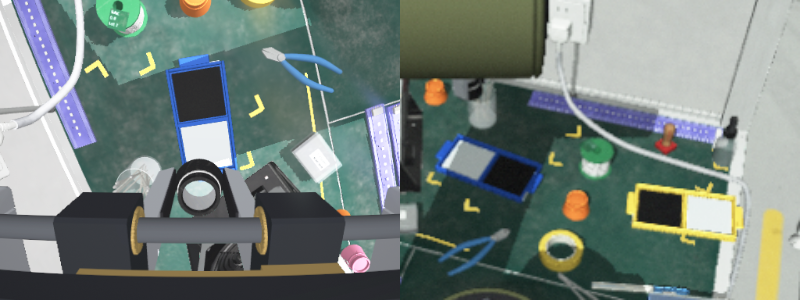

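Loupe held, centred over the white pad (wrist view (205,140)), with the fan corner just left of the hand. I'll descend slowly and watch the force.

>>> carry_out([
  [[0.006, 0.019, 0.0], 0.004],
  [[0.006, 0.019, 0.1], 0.004],
  [[0.006, 0.019, 0.2], 0.004],
  [[0.006, 0.019, 0.3], 0.004],
  [[0.006, 0.019, 0.4], 0.004],
  [[0.006, 0.019, 0.5], 0.004],
  [[0.006, 0.019, 0.6], 0.004],
  [[0.006, 0.019, 0.65], 0.004],
  [[0.006, 0.019, 0.69], 0.004],
  [[0.006, 0.019, 0.71], 0.004],
  [[0.006, 0.019, 0.718], 0.004],
  [[0.006, 0.019, 0.718], 0.004],
])

```text
time_s: 10.0
ee_pos: [0.4495, 0.1752, 0.0152]
eef_rot: [-3.141, 0.0, -1.909]
force: [-0.9, -0.3, 0.1]
grip_width: 0.0371
grip_force: 14.7
```

>>> carry_out([
  [[0, 0, 0.003], 0],
  [[0, 0, 0.003], 0],
  [[0, 0, 0.003], 0],
  [[0, 0, 0.003], 0],
  [[0, 0, -0.05], 0],
  [[0, 0, -0.2], 0],
  [[0, 0, -0.4], 0],
  [[0, 0, -0.6], 0],
  [[0, 0, -0.75], 0],
  [[0, 0, -0.75], 0],
], hand=-0.05)

```text
time_s: 11.0
ee_pos: [0.4508, 0.1756, 0.1696]
eef_rot: [-3.136, 0.004, -1.909]
force: [0.4, 0.4, 0.3]
grip_width: 0.05
grip_force: 0.0
```

Run:
```python
from look import *
o=ctrl.get_obs();print(o["ee_pos"],o["eef_rot"],o["time_s"],o["qpos"],o["grip_width"])
for n in("scene","side","wrist"):
    c=cam(n);p,d=camera(n)
    if n!="wrist":
        A=cloud(n,d,np.ones(d.shape,bool),c)
        B=A[(np.hypot(*(A[:,:2]-[.446,.18]).T)<.033)&(A[:,2]>.017)&(A[:,2]<.06)];print(n,len(B),B.mean(0) if len(B) else "",np.percentile(B[:,2],95))
    else: cv2.imwrite("pics/p4.png",cv2.resize(p,(800,600)))
```

```text
[0.4508 0.1756 0.1696] [-3.1356  0.0044 -1.9091] 11.0 [ 0.2956  0.1826  1.7536  0.      1.198  -2.5077] 0.049958429457639036
scene 119 [0.4511 0.1752 0.0302] 0.03793565996446453
side 157 [0.4476 0.1762 0.0299] 0.03685778238589807
```

View pics/p4.png

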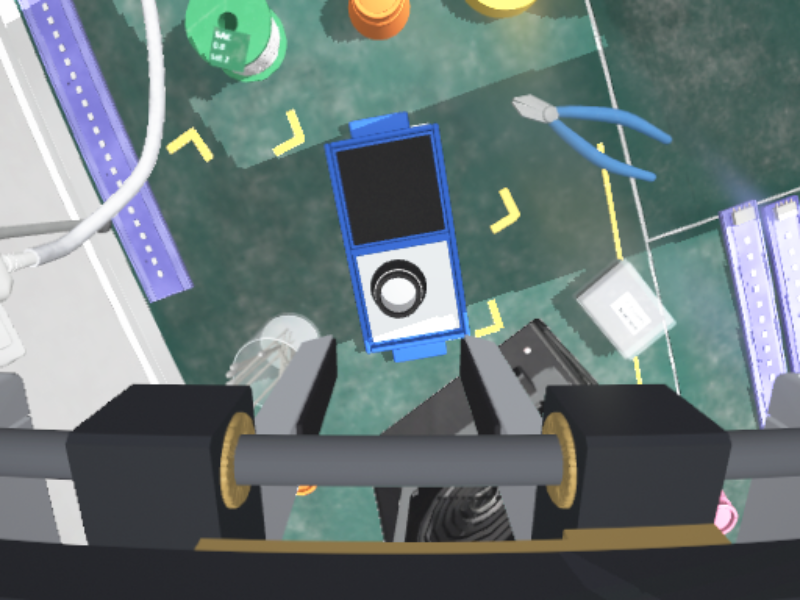

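Loupe stands upright at (398,290) on the white pad. Next, the stamp.

>>> carry_out([
  [[0, 0, 0], 0.02],
  [[0, 0, 0], 0.04],
  [[0.1, -0.06, 0], 0.06],
  [[0.2, -0.12, 0], 0.08],
  [[0.3, -0.18, 0], 0.1],
  [[0.4, -0.25, 0], 0.12],
  [[0.5, -0.3, 0], 0.14],
  [[0.6, -0.38, 0], 0.16],
  [[0.62, -0.38, 0], 0.18],
  [[0.62, -0.38, 0], 0.196],
  [[0.62, -0.38, 0], 0.196],
  [[0.62, -0.38, 0], 0.196],
])

```text
time_s: 12.35
ee_pos: [0.4795, 0.0329, 0.1641]
eef_rot: [-3.142, -0.002, -3.137]
force: [0.6, -0.3, 0.1]
grip_width: 0.0496
grip_force: 0.0
```

>>> carry_out([
  [[-0.1, -0.2, 0], 0],
  [[-0.15, -0.4, 0], 0],
  [[-0.2, -0.6, 0.1], 0],
  [[-0.2, -0.72, 0.2], 0],
  [[-0.2, -0.72, 0.2], 0],
  [[-0.2, -0.72, 0.2], 0],
  [[-0.2, -0.72, 0.2], 0],
], hand=-0.3)

```text
time_s: 13.05
ee_pos: [0.5203, -0.1102, 0.1256]
eef_rot: [-3.141, 0.001, -3.139]
force: [0.2, 0.2, 1.3]
grip_width: 0.0612
grip_force: 0.0
```

Run:
```python
from look import *
o=ctrl.get_obs();print(o["ee_pos"],o["eef_rot"],o["time_s"],o["qpos"],o["grip_width"])
look("w5")
c=cam("wrist");p,d=camera("wrist");A=cloud("wrist",d,np.ones(d.shape,bool),c)
for l,h in((.015,.03),(.03,.045),(.047,.057)):
    B=A[(np.hypot(*(A[:,:2]-[.566,-.112]).T)<.022)&(A[:,2]>l)&(A[:,2]<h)];print(len(B),cv2.minEnclosingCircle(B[:,:2].astype(np.float32)*1000),B.mean(0))
```

```text
[ 0.5203 -0.1102  0.1256] [-3.1415  0.0008 -3.1386] 13.05 [-0.2776  0.3396  1.6644  0.0001  1.1367 -1.8514] 0.06122978684199336
loupe 0.67 [372.  62.] top mean [ 0.3997 -0.0011  0.0285] circ [399.6  -1.4  15.8]
stamp 0.83 [253. 233.] top mean [ 0.5636 -0.1115  0.0523] circ [ 564.5 -111.6    8.7]
stamp 0.27 [363. 162.] top mean [ 0.4889 -0.0103  0.0439] circ [488.1  -8.2  28.1]
spool 0.85 [364. 160.] top mean [ 0.4888 -0.0104  0.0439] circ [488.3  -9.   27.4]
flux 0.65 [154. 234.] top mean [ 0.5612 -0.197   0.0842] circ [ 539.1 -174.8   37.1]
flux 0.27 [242.  97.] top mean [ 0.4333 -0.1229  0.0065] circ [ 434.2 -123.    45.6]
pad_yellow_white 0.32 [ 571.3 -111.9]
pad_yellow_black 0.79 [ 434.2 -123. ]
62 ((562.3564453125, -111.32200622558594), 6.792308807373047) [ 0.5591 -0.1114  0.0207]
81 ((564.0582275390625, -111.65166473388672), 9.258913040161133) [ 0.5576 -0.1117  0.0395]
296 ((563.866455078125, -111.51753234863281), 8.79471492767334) [ 0.563  -0.1116  0.0518]
```

View pics/w5.png

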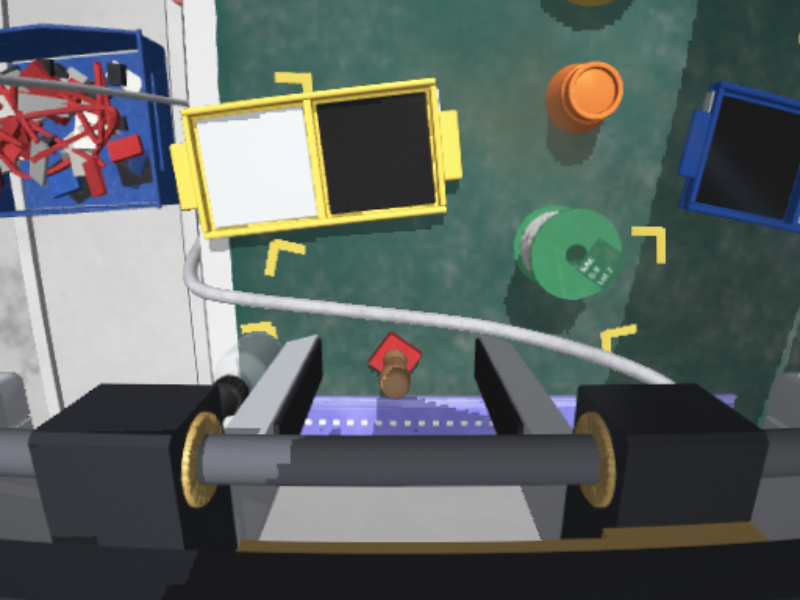

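Stamp at (395,360), centred between the fingers, at world (0.564, -0.1115).

>>> carry_out([
  [[-0.1, -0.007, 0], 0],
  [[-0.2, -0.007, 0.05], 0],
  [[-0.215, -0.007, 0.2], 0],
  [[-0.215, -0.007, 0.35], 0],
  [[-0.215, -0.007, 0.45], 0],
  [[-0.215, -0.007, 0.51], 0],
  [[-0.215, -0.007, 0.515], 0],
  [[-0.215, -0.007, 0.515], 0],
  [[-0.215, -0.007, 0.515], 0],
])

```text
time_s: 14.5
ee_pos: [0.5636, -0.1126, 0.0231]
eef_rot: [-3.141, 0.002, -3.141]
force: [-0.9, 0.8, 0.6]
grip_width: 0.0612
grip_force: 0.0
```

>>> carry_out([
  [[0, 0, 0], 0],
  [[0, 0, 0], 0],
  [[0, 0, 0], 0],
  [[0, 0, 0], 0],
  [[0, 0, 0], 0],
  [[0, 0, 0], 0],
  [[0, 0, 0], 0],
], hand=1, force=15)

```text
time_s: 15.2
ee_pos: [0.563, -0.1124, 0.0219]
eef_rot: [3.142, 0.0, -3.141]
force: [-0.2, 0.5, 0.6]
grip_width: 0.0176
grip_force: 15.0
```

>>> carry_out([
  [[0, 0, -0.1], 0],
  [[0, 0, -0.25], 0],
  [[0.05, 0, -0.45], 0],
  [[0.2, 0.1, -0.5], 0],
  [[0.35, 0.3, -0.5], 0],
  [[0.5, 0.45, -0.5], 0],
  [[0.64, 0.65, -0.5], 0],
  [[0.64, 0.8, -0.5], 0],
  [[0.64, 0.9, -0.5], 0],
  [[0.64, 0.9, -0.5], 0],
  [[0.64, 0.9, -0.5], 0],
])

```text
time_s: 16.3
ee_pos: [0.4348, 0.0672, 0.1218]
eef_rot: [-3.141, -0.0, -3.14]
force: [0.8, -1.2, -0.4]
grip_width: 0.0177
grip_force: 15.0
```

>>> carry_out([
  [[0, 0.1, 0], 0],
  [[0, 0.2, 0], 0],
  [[0, 0.235, 0], 0],
  [[0, 0.235, 0], 0],
  [[0, 0.235, 0], 0],
])

```text
time_s: 16.8
ee_pos: [0.4348, 0.1136, 0.1217]
eef_rot: [-3.141, -0.0, -3.141]
force: [0.9, 0.4, -0.4]
grip_width: 0.0174
grip_force: 15.0
```

>>> carry_out([
  [[0, 0, 0.12], 0],
  [[0, 0, 0.24], 0],
  [[0, 0, 0.34], 0],
  [[0, 0, 0.4], 0],
  [[0, 0, 0.43], 0],
  [[0, 0, 0.45], 0],
  [[0, 0, 0.463], 0],
  [[0, 0, 0.463], 0],
  [[0, 0, 0.463], 0],
])

```text
time_s: 17.7
ee_pos: [0.435, 0.1145, 0.0297]
eef_rot: [3.141, 0.001, -3.141]
force: [0.2, 0.5, -0.4]
grip_width: 0.0176
grip_force: 15.0
```

>>> carry_out([
  [[0, 0, 0], 0],
  [[0, 0, 0], 0],
  [[0, 0, 0], 0],
  [[0, 0, 0], 0],
  [[0, 0, -0.1], 0],
  [[0, 0, -0.3], 0],
  [[0, 0, -0.5], 0],
  [[0, -0.1, -0.6], 0],
  [[0, -0.2, -0.6], 0],
  [[0, -0.2, -0.6], 0],
], hand=0.3)

```text
time_s: 18.7
ee_pos: [0.4349, 0.0732, 0.1498]
eef_rot: [-3.141, 0.001, 3.141]
force: [-0.3, 0.6, -0.5]
grip_width: 0.0326
grip_force: 0.0
```

Run:
```python
from look import *
o=ctrl.get_obs();print(o["ee_pos"],o["eef_rot"],o["time_s"],o["grip_width"])
look("w6")
```

```text
[0.4349 0.0732 0.1498] [-3.1415  0.0012  3.141 ] 18.7 0.03255592028175205
loupe 0.87 [185. 149.] top mean [ 0.3995 -0.0008  0.0286] circ [399.6  -0.8  15.4]
loupe 0.64 [355. 198.] top mean [0.4497 0.1801 0.0349] circ [449.8 180.1  15.5]
loupe 0.52 [440. 306.] top mean [0.5815 0.2926 0.029 ] circ [580.9 292.3   9.3]
stamp 0.74 [355. 198.] top mean [0.4498 0.1805 0.0349] circ [450.1 180.3  15.9]
spool 0.82 [176. 227.] top mean [ 0.4792 -0.0097  0.0443] circ [446.1   6.7  61.8]
flux 0.67 [288. 173.] top mean [0.4288 0.1137 0.0065] circ [432.5 113.7  45.6]
flux 0.63 [ 31. 274.] top mean [ 0.548  -0.1994  0.0075] circ [ 548.6 -199.     5.9]
pad_blue_black 0.64 [431.9 114.3]
pad_yellow_white 0.57 [ 442.5 -197.6]
pad_yellow_black 0.88 [ 433.7 -122.7]
```

View pics/w6.png

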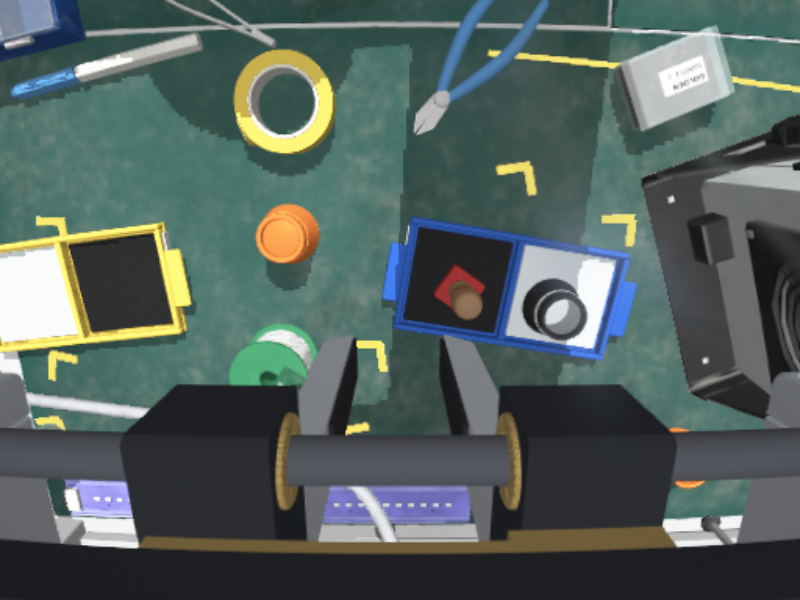

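Stamp stands upright at (460,290) in the black well, so the blue kit is complete. Now the spool.

>>> carry_out([
  [[-0.1, -0.15, 0], 0],
  [[-0.2, -0.3, 0.1], 0],
  [[-0.26, -0.41, 0.2], 0],
  [[-0.265, -0.414, 0.3], 0],
  [[-0.265, -0.414, 0.35], 0],
  [[-0.265, -0.414, 0.35], 0],
  [[-0.265, -0.414, 0.35], 0],
  [[-0.265, -0.414, 0.35], 0],
], hand=-0.6)

```text
time_s: 20.0
ee_pos: [0.4883, -0.0079, 0.0803]
eef_rot: [-3.141, 0.002, -3.14]
force: [0.2, 0.6, -0.3]
grip_width: 0.0753
grip_force: 0.0
```

Run:
```python
from look import *
o=ctrl.get_obs();print(o["ee_pos"],o["eef_rot"],o["time_s"],o["grip_width"])
c=cam("wrist");p,d=camera("wrist");A=cloud("wrist",d,np.ones(d.shape,bool),c)
B=A[(np.hypot(*(A[:,:2]-[.4885,-.009]).T)<.035)&(A[:,2]>.038)&(A[:,2]<.05)];print(len(B),cv2.minEnclosingCircle(B[:,:2].astype(np.float32)*1000),B.mean(0))
```

```text
[ 0.4883 -0.0079  0.0803] [-3.1415  0.0016 -3.1399] 20.0 0.07527070822277632
3539 ((489.5524597167969, -8.52067756652832), 27.62108039855957) [ 0.4886 -0.0099  0.044 ]
```

>>> carry_out([
  [[0, -0.003, 0.12], 0],
  [[0, -0.005, 0.24], 0],
  [[0, -0.005, 0.31], 0],
  [[0, -0.005, 0.34], 0],
  [[0, -0.005, 0.34], 0],
  [[0, -0.005, 0.34], 0],
])

```text
time_s: 20.65
ee_pos: [0.4884, -0.0093, 0.0121]
eef_rot: [-3.141, 0.001, -3.14]
force: [0.3, -0.5, -0.1]
grip_width: 0.0751
grip_force: 0.0
```

>>> carry_out([
  [[0, 0, 0], 0],
  [[0, 0, 0], 0],
  [[0, 0, 0], 0],
  [[0, 0, 0], 0],
  [[0, 0, 0], 0],
  [[0, 0, 0], 0],
  [[0, 0, 0], 0],
], hand=1, force=35)

```text
time_s: 21.35
ee_pos: [0.4882, -0.0094, 0.0116]
eef_rot: [-3.141, 0.001, -3.141]
force: [-0.4, -1.5, 5.8]
grip_width: 0.051
grip_force: 35.0
```

>>> carry_out([
  [[0, 0, -0.08], 0],
  [[0, 0, -0.2], 0],
  [[0, 0, -0.3], 0],
  [[0.05, -0.1, -0.4], 0],
  [[0.1, -0.25, -0.4], 0],
  [[0.15, -0.4, -0.4], 0],
  [[0.2, -0.55, -0.4], 0],
  [[0.223, -0.7, -0.4], 0],
  [[0.223, -0.85, -0.4], 0],
  [[0.223, -0.935, -0.4], 0],
  [[0.223, -0.935, -0.4], 0],
  [[0.223, -0.935, -0.4], 0],
])

```text
time_s: 22.55
ee_pos: [0.443, -0.1959, 0.0908]
eef_rot: [3.141, -0.001, -3.141]
force: [-0.0, 0.4, -1.7]
grip_width: 0.0508
grip_force: 35.0
```

>>> carry_out([
  [[0, 0, 0], 0],
  [[0, 0, 0.1], 0],
  [[0, 0, 0.2], 0],
  [[0, 0, 0.28], 0],
  [[0, 0, 0.32], 0],
  [[0, 0, 0.345], 0],
  [[0, 0, 0.36], 0],
  [[0, 0, 0.364], 0],
  [[0, 0, 0.364], 0],
  [[0, 0, 0.364], 0],
])

```text
time_s: 23.55
ee_pos: [0.4436, -0.1965, 0.0189]
eef_rot: [-3.141, 0.001, -3.141]
force: [0.3, -0.0, -3.0]
grip_width: 0.0504
grip_force: 35.0
```

>>> carry_out([
  [[0, 0, 0.002], 0],
  [[0, 0, 0.002], 0],
  [[0, 0, 0.002], 0],
  [[0, 0, 0.002], 0],
  [[0, 0, 0.002], 0],
  [[0, 0, -0.1], 0],
  [[0, 0, -0.3], 0],
  [[0, 0, -0.45], 0],
  [[-0.1, 0, -0.5], 0],
  [[-0.3, 0, -0.5], 0],
  [[-0.35, 0, -0.5], 0],
  [[-0.35, 0, -0.5], 0],
], hand=-0.35)

```text
time_s: 24.75
ee_pos: [0.5139, -0.196, 0.1179]
eef_rot: [3.141, -0.001, -3.14]
force: [0.2, -0.0, -0.3]
grip_width: 0.0637
grip_force: 0.0
```

Run:
```python
from look import *
o=ctrl.get_obs();print(o["ee_pos"],o["eef_rot"],o["time_s"],o["grip_width"])
A,_,_=look("w7")
for l,h in((.01,.03),(.03,.058),(.07,.105)):
    B=A[(np.hypot(*(A[:,:2]-[.564,-.203]).T)<.03)&(A[:,2]>l)&(A[:,2]<h)]
    if len(B): print(len(B),cv2.minEnclosingCircle(B[:,:2].astype(np.float32)*1000),B.mean(0))
```

```text
[ 0.5139 -0.196   0.1179] [ 3.1413 -0.0007 -3.1398] 24.75 0.06367665076713472
loupe 0.96 [466.  70.] top mean [ 0.3996 -0.0014  0.0283] circ [400.4  -1.1  16.3]
spool 0.81 [258. 120.] top mean [ 0.4443 -0.1956  0.0506] circ [ 444.1 -194.5   27.1]
flux 0.81 [246. 248.] top mean [ 0.5601 -0.203   0.09  ] circ [ 562.3 -203.2    5.4]
flux 0.73 [260. 119.] top mean [ 0.4443 -0.1956  0.0506] circ [ 444.  -194.1   27.5]
pad_yellow_white 0.72 [ 441.8 -196.3]
pad_yellow_black 0.93 [ 434.  -123.2]
260 ((565.0079345703125, -201.0245361328125), 19.618379592895508) [ 0.5527 -0.2013  0.0203]
812 ((565.0952758789062, -201.12945556640625), 19.481616973876953) [ 0.5562 -0.2029  0.0445]
410 ((564.9798583984375, -203.2196502685547), 10.091588973999023) [ 0.5606 -0.203   0.0784]
```

View pics/w7.png

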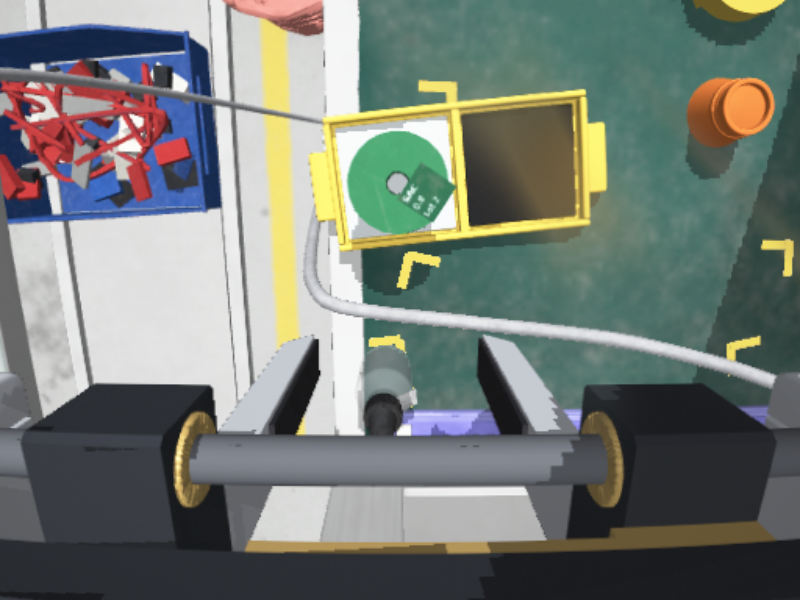

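The spool stands flat on the white pad at (400,185). The bottle is at (385,390), between the fingers.

>>> carry_out([
  [[-0.1, -0.035, 0], 0],
  [[-0.2, -0.035, 0], 0],
  [[-0.24, -0.035, 0], 0],
  [[-0.24, -0.035, 0.1], 0],
  [[-0.24, -0.035, 0.22], 0],
  [[-0.24, -0.035, 0.34], 0],
  [[-0.24, -0.035, 0.44], 0],
  [[-0.24, -0.035, 0.48], 0],
  [[-0.24, -0.035, 0.48], 0],
  [[-0.24, -0.035, 0.48], 0],
])

```text
time_s: 26.25
ee_pos: [0.5618, -0.2034, 0.0234]
eef_rot: [-3.141, 0.001, -3.141]
force: [0.9, 0.9, 0.3]
grip_width: 0.0633
grip_force: 0.0
```

>>> carry_out([
  [[0, 0, 0], 0],
  [[0, 0, 0], 0],
  [[0, 0, 0], 0],
  [[0, 0, 0], 0],
  [[0, 0, 0], 0],
  [[0, 0, 0], 0],
  [[0, 0, 0], 0],
], hand=1, force=15)

```text
time_s: 26.95
ee_pos: [0.5616, -0.2034, 0.0227]
eef_rot: [-3.141, 0.0, -3.141]
force: [-1.2, -0.9, 3.8]
grip_width: 0.0329
grip_force: 15.0
```

>>> carry_out([
  [[0, 0, -0.1], 0],
  [[0, 0, -0.25], 0],
  [[0, 0, -0.4], 0],
  [[0.1, 0.05, -0.45], 0],
  [[0.25, 0.15, -0.45], 0],
  [[0.4, 0.25, -0.45], 0],
  [[0.55, 0.35, -0.45], 0],
  [[0.63, 0.402, -0.45], 0],
  [[0.63, 0.402, -0.45], 0],
  [[0.63, 0.402, -0.45], 0],
  [[0.63, 0.402, -0.45], 0],
])

```text
time_s: 28.05
ee_pos: [0.4361, -0.1235, 0.1125]
eef_rot: [-3.141, 0.0, -3.141]
force: [-0.6, 0.2, -0.4]
grip_width: 0.0332
grip_force: 15.0
```

>>> carry_out([
  [[0, 0, 0.1], 0],
  [[0, 0, 0.2], 0],
  [[0, 0, 0.3], 0],
  [[0, 0, 0.36], 0],
  [[0, 0, 0.395], 0],
  [[0, 0, 0.41], 0],
  [[0, 0, 0.414], 0],
  [[0, 0, 0.414], 0],
  [[0, 0, 0.414], 0],
])

```text
time_s: 28.95
ee_pos: [0.4357, -0.1231, 0.0302]
eef_rot: [-3.141, 0.001, -3.141]
force: [-0.1, 0.3, -1.0]
grip_width: 0.0331
grip_force: 15.0
```

>>> carry_out([
  [[0, 0, 0.003], 0],
  [[0, 0, 0.003], 0],
  [[0, 0, 0.003], 0],
  [[0, 0, 0.003], 0],
  [[0, 0, 0.003], 0],
  [[0, 0, -0.1], 0],
  [[0, 0, -0.25], 0],
  [[0, 0, -0.45], 0],
  [[0, 0, -0.65], 0],
  [[0, 0.1, -0.75], 0],
  [[0, 0.4, -0.75], 0],
  [[0, 0.4, -0.75], 0],
], hand=0)

```text
time_s: 30.15
ee_pos: [0.4352, -0.0402, 0.1803]
eef_rot: [3.141, 0.001, -3.139]
force: [0.2, -0.8, -0.0]
grip_width: 0.0471
grip_force: 0.0
```

Run:
```python
from look import *
o=ctrl.get_obs();print(o["ee_pos"],o["time_s"],o["grip_width"],o["force"])
look("w8"); q,_=camera("side"); w=cv2.imread("pics/w8.png")
cv2.imwrite("pics/p8.png",np.hstack([cv2.resize(w,(400,300)),cv2.resize(q[120:270,200:400],(400,300))]))
```

```text
[ 0.4352 -0.0402  0.1803] 30.15 0.047075198645046515 [ 0.1592 -0.7836 -0.0467]
loupe 0.86 [287. 147.] top mean [ 0.3994 -0.0012  0.0286] circ [399.6  -1.   15.4]
loupe 0.75 [442. 194.] top mean [0.4493 0.1798 0.0347] circ [449.2 179.9  15.7]
loupe 0.42 [489. 268.] top mean [0.5527 0.2595 0.023 ] circ [487.1 153.9 144.1]
stamp 0.69 [390. 185.] top mean [0.4362 0.114  0.0585] circ [436.8 114.9   8.7]
spool 0.72 [115. 190.] top mean [ 0.4442 -0.1945  0.0507] circ [ 444.3 -194.    27.6]
flux 0.96 [177. 185.] top mean [ 0.4386 -0.1212  0.1034] circ [ 439.1 -121.7    6.3]
swab_jar 0.79 [453. 261.] top mean [0.5311 0.1954 0.0824] circ [541.8 197.1  22.9]
pad_blue_white 0.77 [444.  187.9]
pad_blue_black 0.64 [432.  113.5]
pad_yellow_white 0.95 [ 441.2 -196.5]
pad_yellow_black 0.58 [ 433.5 -122.7]
```

View pics/p8.png

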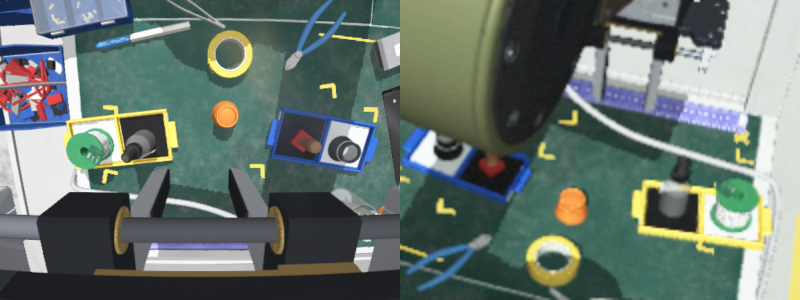

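All four objects stand upright in their wells: loupe (345,148), stamp (305,142), spool (90,148), bottle (137,147). The hand is clear of everything and the jar hasn't moved, so I'm handing in.

```bash
python3 -c "
from station import ctrl
print(ctrl.hand_in())"
```

```text
the job is handed in; nothing more can be done
None
```

I handed the job in at about 31 s of the 104 s: in the last pictures both kits were complete and upright, blue finished before yellow, and the jar was untouched; the hand-in returned no verdict.

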